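# Zero the thermometer and hold its probe centred in the yoghurt pot's guide

### The arm

A 6-joint arm with a two-finger parallel gripper is mounted at the origin on a cart in front of the work surface, level with it; the furniture and walls round the work are solid. World frame = base frame: x ahead of the robot, y to its left, z up, the work surface at z = 0. Lengths are in m, angles in rad, forces in N, time in s.
With the tool pointing down it reaches from about 0.425 to 0.925 m from the base axis. Payload 12.5 kg.
Tool frame: the origin (TCP) lies between the finger pads; the fingertips stand 19 mm ahead of it and the grasp point (between the pads) is the TCP (ctrl.tip_extent is the distance from the TCP to the fingertips, in m); z points along the fingers, y is the direction in which the jaws open and shut (so a half turn about z gives the same grasp; the last joint's range is limited). The gripper opens to 85 mm and grips with 20 to 120 N. Pads are 22 mm wide; open, the fingers measure 114 mm over their backs; the gripper's body (76 mm by 85 mm) begins 54 mm behind the grasp point. The pads swing forward as they close: fully open they stand 13 mm farther back than shut.
Start: joints at [1.133, 0.491, 1.559, -0, 1.092, -0.106], TCP at [0.204, 0.591, 0.25] pointing down, gripper open.
Joint ranges: [-3.1, 3.1], [-0.84, 2.19], [0.05, 2.79], [-1.13, 4.28], [0.06, 2.93], [-2.69, 2.69]. Speed limits (rad/s): [2.22, 2.22, 2.79, 3.14, 3.14, 3.14].

### API

Orientations are given as a unit quaternion [x, y, z, w].
In Python, from station import readout, imaging, ticket, ctrl gives the robot as it stands. The module is installed in compiled form; this text tells all that it offers.
- The arm moves only by the tool play_rows, never from a script. Its argument "motion" is a list of rows, each an object of numbers: "hand": the opening, from 0 (shut) to 1 (fully open); "dx", "dy", "dz": the shift along the tool's x, y, z in units of 40 mm (1.0 is 40 mm); "turn": the turn about the tool's z in units of 6 degrees (1.0 is 6 degrees). In form: [{"hand": .., "dx": .., "dy": .., "dz": .., "turn": ..}, ...]. A call has 1 to 12 rows; each row is the pose to reach, as a shift and turn from the pose commanded when the call began, along the tool's axes at that moment; what a row does not reach only later rows make up. A row lasts 1/12 s, in which the tool goes at most 41.7 mm and 7.16 degrees, less where a joint would pass 70% of its speed; a pose out of reach is approached as far as the arm can. A call with a gripper value outside its range is refused whole. The fingers move at their own pace and stop on an object; "newtons" is the grip in N (left out, the last holds). Time passes only in rows, so rows that repeat a pose let the fingers close. It gives the time, the measured TCP pose, the force and the opening at its end, in the units of the state.
- readout.get_state(): the state, without advancing time (a new reading comes with each control period).
- imaging.grab_frame(name): name is "side" or "top" or "wrist"; returns a dict with "image" (420x560x3 uint8, red, green, blue), "fx", "fy", "cx", "cy" (pixels), "position" and "orientation" of the camera in the world; the wrist camera has in their place "tool_from_camera" (4x4, takes a point from camera to tool coordinates, whose origin is the TCP and whose axes are the flange's). Camera axes: x right, y down, z forward; pixel columns grow to the right and rows downward; lengths in m; the calibration is good to about 2 mm. A picture is of the moment at which its call begins: read the wrist's pose just before it. There is no depth.
- ticket.finish_job(): hands the job in, once; it reports no verdict.
The state is a dict: "clock": time; "joint_positions": joint angles; "dq": joint speeds; "effort": joint torques, N m; "ee_pos": TCP position; "orientation": TCP orientation; "ft_force": force on the tool from outside, world axes, zero at the start; "wrist_torque": the same for the moment, N m; "width": finger opening in m.
Only numpy, scipy, OpenCV 4.12 (cv2) and the standard library are available. Lean on these libraries where they do the work, as an engineer would, in place of code of your own. Each camera call takes 0.05 s, during which the arm holds its last target.

### The job

Take the orange-handled thermometer probe out of its stand and, with the tip of its rod, press the red recessed button of the white thermometer unit right down to zero it. Then lower the rod through the blue guide collar in the pot's lid, without the probe ever touching the pot or collar, until the red band on the rod is level with the collar's rim. Finish while still holding the probe there, upright, centred and still, clear of the walls; leave the mug, the tin and the jar where they are.

Things in the scene. Friction and masses are not known exactly. Their poses are not given: they have to be found in the camera images.
- probe: Loose thermometer probe, about 80 g, 156 mm long; origin at the tip (lower end) of its rod, z up along the rod to the handle. Steel rod 8 mm in diameter and 100 mm long with a slightly tapered tip, then a black flange 30 mm in diameter (100 to 106 mm from the tip), then an orange square handle 24 x 24 x 50 mm (106 to 156 mm from the tip), whose sides lie along the probe's x and y. It hangs upright by its flange in the stand.
- probe_handle (a point): Centre of the probe's orange handle, 131 mm above the tip: the place to grip. Axes as the probe.
- probe_tip (a point): Tip of the probe's rod (same point as the probe's origin).
- probe_mark (a point): Middle of the red band round the rod, 55 mm above the tip; the band is 16 mm high.
- stand_top (a point): Fixed wooden stand with a steel top plate 80 x 54 x 8 mm; this point is the centre of the plate's 15 mm wide through hole, on the plate's upper face, 118 mm above the worktop. The probe's rod hangs through the hole with its tip 18 mm above the worktop (8 mm above the stand's foot). Lift the probe 100 mm straight up to be clear.
- unit: Fixed white thermometer unit, 110 x 84 x 42 mm high, origin at the centre of its underside, with a grey screen on the +x half of its top.
- button_face (a point): Centre of the face of the red button at rest: 26 mm from the unit's centre on its -x side, 39 mm above the worktop, 3 mm below the unit's top, in a round recess 18 mm wide. The button is 16 mm wide. This point does not move with the button.
- zero_button (a joint): How far the button is pressed, m: 0 at rest, 0.004 fully down. It springs back; it starts to give at 1.4 N and is fully down at about 4.2 N.
- pot: Fixed white pot with a wooden lid, 116 mm in diameter, lid top 94 mm high; origin at the centre of its underside, 6 mm thick inner bottom. The blue guide collar stands in the middle of the lid.
- port_rim (a point): Centre of the guide collar's upper rim, 115 mm above the worktop. The collar is 34 mm wide outside with a straight vertical bore 22 mm wide and 30 mm long; below it the pot is empty down to 6 mm above the worktop.
- mug: Loose purple mug, 90 x 119 x 95 mm, a bystander; origin under its centre.
- tin: Loose flat food tin, 86 mm wide, 40 mm high, a bystander; origin under its centre.
- jar: Loose jar with a red lid, 70 mm wide, 101 mm high, a bystander; origin under its centre.

How it is judged:
By the outcome, as a careful person would: the job done as asked, in the order asked, and still so for the second after the job is handed in, while the arm keeps its last pose, push and grip.
It also fails if it takes over 54 s, if anything falls off the work surface, if the arm or the gripper's body presses on something with over 40 N, if the wrist force passes 120 N, or if a joint passes its speed limit or range.

## Working session

There is one attempt and no reset: what is moved stays moved. The work goes in short steps, Python scripts to look and compute and a tool call to move; the robot and the scene stay as the last step left them, time stands still between calls to the robot, and variables do not carry over. Pictures are saved under pics/ and viewed, and the job is handed in when it is done.

Besides the shell and the picture viewer there is one more tool, called after ">>>" as a command line: name --argument value ..., lists and objects as JSON in quotes. play_rows: Moves the arm, as the interface text tells. Its arguments: {"type":"object","properties":{"motion":{"type":"array"},"newtons":{"type":"number"}},"required":["motion"]}

```bash
mkdir -p pics; cat > h.py <<'E'
import numpy as np, cv2, json, pickle
from scipy.spatial.transform import Rotation as R
from station import readout, imaging, ticket, ctrl
def grab(name,tag):
    s=readout.get_state(); f=imaging.grab_frame(name)
    cv2.imwrite(f'pics/{tag}.png',f['image'][:,:,::-1])
    if 'tool_from_camera' in f:
        T=np.eye(4);T[:3,:3]=R.from_quat(s['orientation']).as_matrix();T[:3,3]=s['ee_pos']
        W=T@np.array(f['tool_from_camera'])
    else:
        W=np.eye(4);W[:3,:3]=R.from_quat(f['orientation']).as_matrix();W[:3,3]=f['position']
    f['W']=W; pickle.dump(f,open(f'pics/{tag}.pkl','wb')); return f
def load(tag): return pickle.load(open(f'pics/{tag}.pkl','rb'))
def ray(f,u,v):
    d=f['W'][:3,:3]@np.array([(u-f['cx'])/f['fx'],(v-f['cy'])/f['fy'],1]); return f['W'][:3,3],d/np.linalg.norm(d)
def atz(f,u,v,z):
    o,d=ray(f,u,v); return o+d*(z-o[2])/d[2]
def tri(*fuv):
    A=np.zeros((3,3));b=np.zeros(3);rs=[ray(*x) for x in fuv]
    for o,d in rs:
        P=np.eye(3)-np.outer(d,d);A+=P;b+=P@o
    p=np.linalg.solve(A,b); return p,[np.linalg.norm((np.eye(3)-np.outer(d,d))@(p-o)) for o,d in rs]
def proj(f,p):
    c=f['W'][:3,:3].T@(np.array(p)-f['W'][:3,3]); return c[0]/c[2]*f['fx']+f['cx'],c[1]/c[2]*f['fy']+f['cy']
def st():
    s=readout.get_state(); print({k:np.round(s[k],4).tolist() for k in s})
E
python3 - <<'E'
from h import *
np.set_printoptions(precision=4,suppress=True)
st()
for n in ['side','top','wrist']:
    f=grab(n,n+'0'); print(n,f['fx'],f['fy'],f['cx'],f['cy'],f['W'])
print(ctrl.tip_extent)
E
```

```text
{'clock': 0.0, 'joint_positions': [1.1334, 0.4916, 1.5595, -0.0, 1.0917, -0.1056], 'dq': [-0.0018, 0.002, -0.0003, -0.0001, 0.0002, 0.0005], 'effort': [0.0009, -61.8453, -26.1588, -0.0, 0.0041, 0.0001], 'ee_pos': [0.2035, 0.5907, 0.2497], 'orientation': [0.1651, 0.9863, -0.0006, -0.0002], 'ft_force': [0.0172, 1.0257, -0.2869], 'wrist_torque': [0.0307, -0.009, -0.0014], 'width': 0.0852}
side 420.11484580473154 420.11484580473154 275.27741472915176 210.28999035933322 [[ 0.9934  0.0751 -0.0862  0.5841]
 [ 0.114  -0.7125  0.6924 -0.7371]
 [-0.0094 -0.6977 -0.7164  0.9007]
 [ 0.      0.      0.      1.    ]]
top 486.42186249766394 486.42186249766394 271.0884125999912 202.31324465162615 [[ 0.4387 -0.7872  0.4335 -0.2038]
 [-0.8986 -0.3868  0.207  -0.3326]
 [ 0.0047 -0.4804 -0.8771  1.4816]
 [ 0.      0.      0.      1.    ]]
wrist 301.4104381053489 301.4104381053489 279.6309792078136 215.059463312532 [[ 0.3259  0.9     0.2895  0.1292]
 [ 0.9454 -0.31   -0.1006  0.6158]
 [-0.0007  0.3065 -0.9519  0.3733]
 [ 0.      0.      0.      1.    ]]
0.019
```

View pics/side0.png

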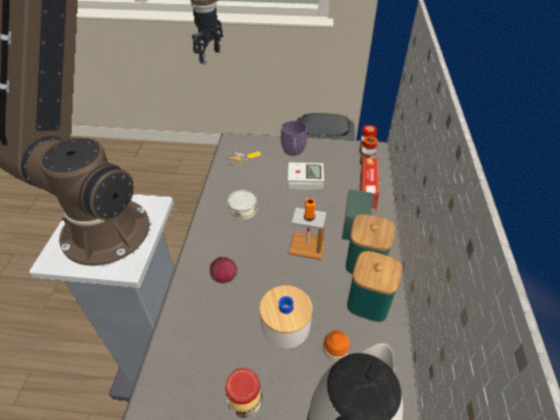

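View pics/top0.png

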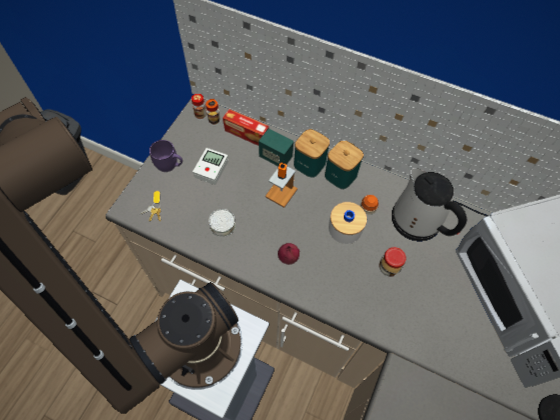

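View pics/wrist0.png

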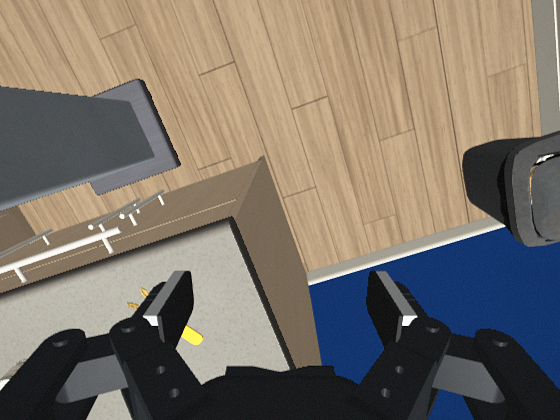

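```bash
python3 - <<'E'
import cv2,numpy as np
s=cv2.imread('pics/side0.png');t=cv2.imread('pics/top0.png')
def c(i,x,y,w,h,k): return cv2.resize(i[y:y+h,x:x+w],None,fx=k,fy=k,interpolation=cv2.INTER_CUBIC)
cv2.imwrite('pics/c1.png',c(s,230,115,130,95,6)); 
cv2.imwrite('pics/c2.png',np.hstack([c(s,280,190,60,75,6),c(s,255,270,65,75,6)]))
cv2.imwrite('pics/c3.png',np.hstack([c(t,255,150,50,60,8),c(t,325,195,50,60,8)]))
cv2.imwrite('pics/c4.png',c(t,140,130,100,60,8))
E
```

```text
(no output)
```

View pics/c1.png

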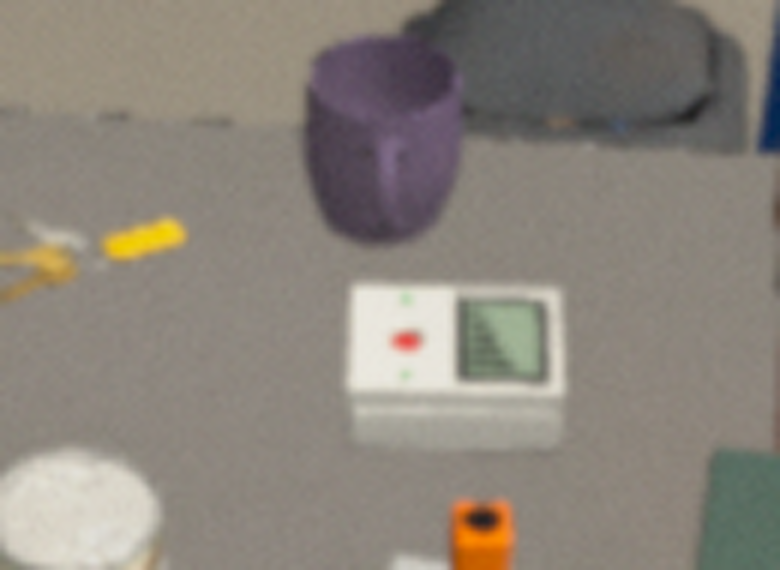

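View pics/c2.png

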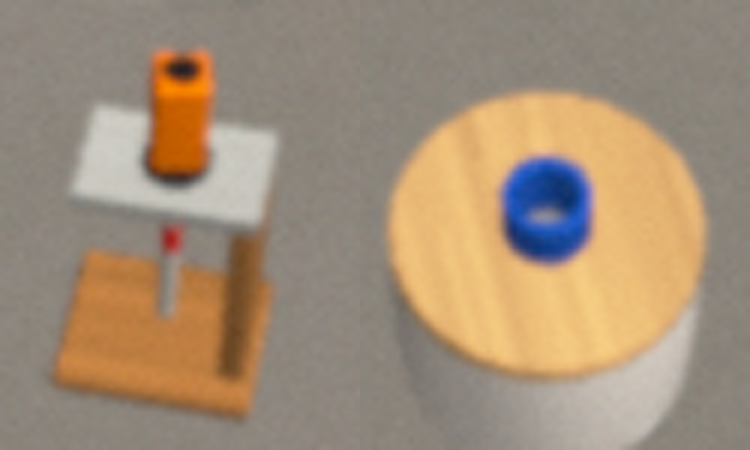

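View pics/c3.png

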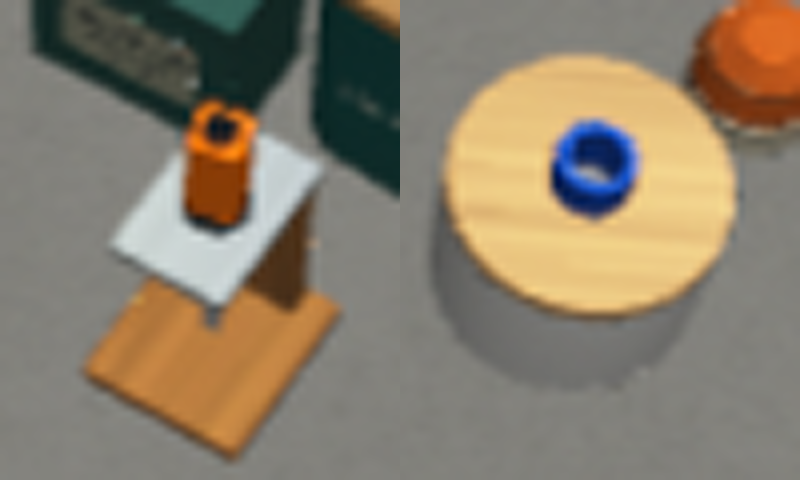

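View pics/c4.png

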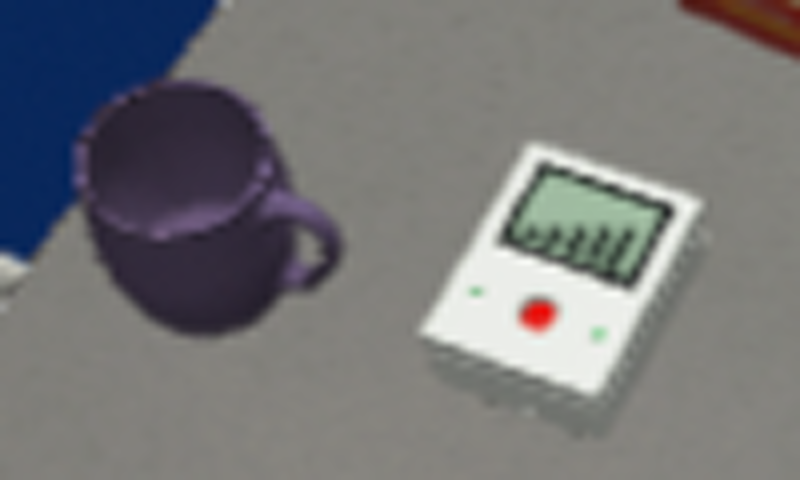

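```bash
python3 - <<'E'
from h import *
np.set_printoptions(precision=4,suppress=True)
s=load('side0');t=load('top0')
S=lambda x,y,ox,oy,k=6:((x+.5)/k-.5+ox,(y+.5)/k-.5+oy)
def T(n,a,b):
    p,r=tri((s,*a),(t,*b)); print(n,p,np.round(r,4))
T('handle top',S(182,68,280,190),S(221,128,255,150,8))
T('rim',S(187,198,255,270),S(198,160,325,195,8))
T('button',S(406,341,230,115),S(538,314,140,130,8))
for a,b in zip([(352,285),(563,287),(563,397),(347,394)],[(534,143),(704,203),(600,397),(419,332)]): T('u',S(*a,230,115),S(*b,140,130,8))
for a in [(352,285),(563,287),(563,397),(347,394)]: print('u side z.042',atz(s,*S(*a,230,115),.042))
for b in [(534,143),(704,203),(600,397),(419,332)]: print('u top z.042',atz(t,*S(*b,140,130,8),.042))
print('handle@.168',atz(s,*S(182,68,280,190),.168),atz(t,*S(221,128,255,150,8),.168),atz(t,*S(221,128,255,150,8),.174))
for a in [(100,105),(280,132),(262,226),(70,192)]: print('plate side',atz(s,*S(*a,280,190),.118))
for b in [(324,168),(222,305),(108,245)]: print('plate top',atz(t,*S(*b,255,150,8),.118))
for n,uv in dict(mug=(292,150),tin=(242,200),jar=(243,385)).items(): print(n,atz(s,*uv,.06))
E
```

```text
handle top [0.5775 0.0027 0.1769] [0.0007 0.0007]
rim [ 0.5428 -0.2506  0.1136] [0.0011 0.0011]
button [0.5294 0.2686 0.0417] [0.0006 0.0006]
u [0.5255 0.2483 0.1291] [0.0345 0.0345]
u [0.594  0.2175 0.1087] [0.0193 0.0193]
u [ 0.5844  0.2813 -0.0388] [0.0419 0.0419]
u [ 0.5096  0.3217 -0.0224] [0.0216 0.0216]
u side z.042 [0.4976 0.3119 0.042 ]
u side z.042 [0.6098 0.3218 0.042 ]
u side z.042 [0.6128 0.2336 0.042 ]
u side z.042 [0.5031 0.2245 0.042 ]
u top z.042 [0.6071 0.3148 0.042 ]
u top z.042 [0.6123 0.2308 0.042 ]
u top z.042 [0.5035 0.2229 0.042 ]
u top z.042 [0.4976 0.31   0.042 ]
handle@.168 [0.5779 0.0125 0.168 ] [0.5821 0.0045 0.168 ] [0.5786 0.003  0.174 ]
plate side [0.5432 0.0368 0.118 ]
plate side [0.6217 0.0286 0.118 ]
plate side [ 0.6159 -0.0268  0.118 ]
plate side [ 0.5347 -0.016   0.118 ]
plate top [ 0.6131 -0.0294  0.118 ]
plate top [ 0.535  -0.0197  0.118 ]
plate top [0.5401 0.0344 0.118 ]
mug [0.5058 0.3525 0.06  ]
tin [0.3834 0.1064 0.06  ]
jar [ 0.4743 -0.4133  0.06  ]
```

```bash
cat >> h.py <<'E'
def to(x,y,z,jaw=None):
    "shift in tool units to reach world xyz; jaw= world angle (deg) of tool y"
    s=readout.get_state(); M=R.from_quat(s['orientation']).as_matrix()
    d=M.T@(np.array([x,y,z])-s['ee_pos'])/0.04
    a=np.degrees(np.arctan2(M[1,1],M[0,1])); print('t',round(s['clock'],2),'pos',np.round(s['ee_pos'],4),'jaw',round(a,2),'tilt',np.round(M[:,2],4))
    print('d',np.round(d,3),'n',round(np.linalg.norm(d),2),'turn',None if jaw is None else round((a-jaw)/6,3))
E
python3 - <<'E'
from h import *
to(.47,.27,.26,83)
E
```

```text
t 0.15 pos [0.2035 0.5908 0.2499] jaw 70.99 tilt [-4.e-04 -7.e-04 -1.e+00]
d [-8.911 -5.412 -0.249] n 10.43 turn -2.002
```

>>> play_rows --motion '[{"hand": 1,"dx": -1.78,"dy": -1.08,"dz": -0.05,"turn": -1},{"hand": 1,"dx": -8.9,"dy": -5.4,"dz": -0.25,"turn": -2},{"hand": 1,"dx": -8.9,"dy": -5.4,"dz": -0.25,"turn": -2},{"hand": 1,"dx": -8.9,"dy": -5.4,"dz": -0.25,"turn": -2},{"hand": 1,"dx": -8.9,"dy": -5.4,"dz": -0.25,"turn": -2},{"hand": 1,"dx": -8.9,"dy": -5.4,"dz": -0.25,"turn": -2},{"hand": 1,"dx": -8.9,"dy": -5.4,"dz": -0.25,"turn": -2},{"hand": 1,"dx": -8.9,"dy": -5.4,"dz": -0.25,"turn": -2},{"hand": 1,"dx": -8.9,"dy": -5.4,"dz": -0.25,"turn": -2},{"hand": 1,"dx": -8.9,"dy": -5.4,"dz": -0.25,"turn": -2},{"hand": 1,"dx": -8.9,"dy": -5.4,"dz": -0.25,"turn": -2},{"hand": 1,"dx": -8.9,"dy": -5.4,"dz": -0.25,"turn": -2}]'

```text
clock: 1.15
ee_pos: [0.4708, 0.2691, 0.26]
orientation: [0.063, 0.998, -0.0, -0.0]
ft_force: [0.5, 1.1, 0.4]
width: 0.0855
```

>>> play_rows --motion '[{"hand": 1,"dx": 0,"dy": 0,"dz": 0,"turn": 0},{"hand": 1,"dx": 0,"dy": 0,"dz": 0,"turn": 0},{"hand": 1,"dx": 0,"dy": 0,"dz": 0,"turn": 0},{"hand": 1,"dx": 0,"dy": 0,"dz": 0,"turn": 0}]'

```text
clock: 1.48
ee_pos: [0.4691, 0.2717, 0.2603]
orientation: [0.06, 0.998, 0.0, -0.0]
ft_force: [-0.7, -0.3, -0.4]
width: 0.0858
```

```bash
python3 - <<'E'
from h import *
to(.58,.003,.26,83)
print(np.round(readout.get_state()['dq'],3))
grab('wrist','w1')
E
```

```text
t 1.48 pos [0.4691 0.2717 0.2603] jaw 83.1 tilt [-0.e+00  1.e-04 -1.e+00]
d [-3.56  -6.336  0.008] n 7.27 turn 0.016
[-0.004  0.001 -0.002  0.     0.002 -0.002]
```

View pics/w1.png

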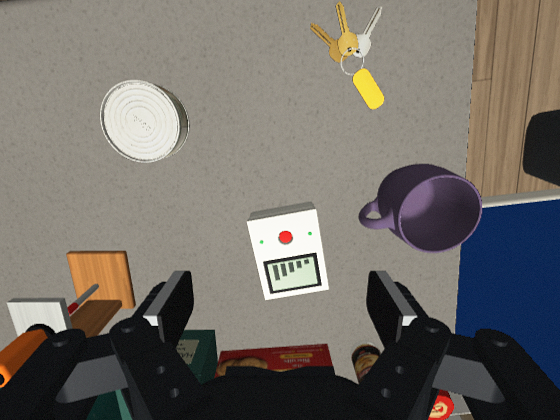

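```bash
python3 - <<'E'
from h import *
f=load('w1')
print(atz(f,286,237.5,.039), proj(f,(.5294,.2686,.0395)))
im=f['image'][190:310,225:350,::-1]
cv2.imwrite('pics/c5.png',cv2.resize(im,None,fx=5,fy=5,interpolation=cv2.INTER_CUBIC))
to(.51,.003,.27,83)
E
```

```text
[0.53114225 0.27150061 0.039     ] (np.float64(283.50152225961415), np.float64(236.61025971534886))
t 1.53 pos [0.4692 0.2716 0.2603] jaw 83.08 tilt [ 0.e+00  1.e-04 -1.e+00]
d [-1.821 -6.543 -0.242] n 6.8 turn 0.014
```

View pics/c5.png

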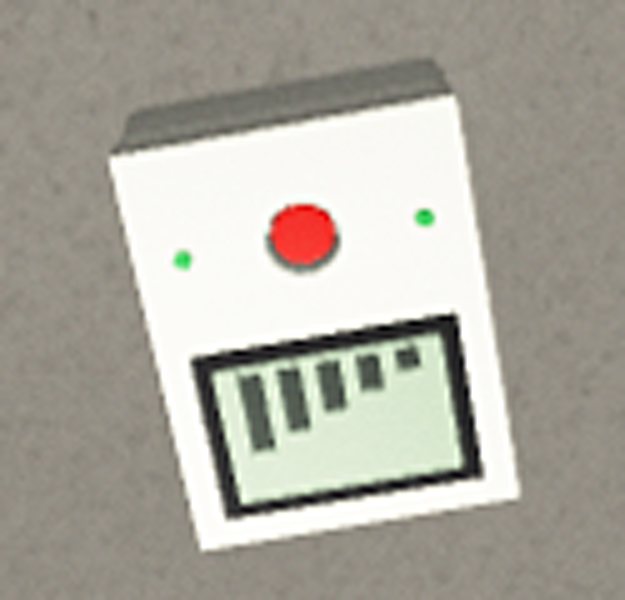

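>>> play_rows --motion '[{"hand": 1,"dx": -0.25,"dy": -1,"dz": -0.03,"turn": 0},{"hand": 1,"dx": -1.8,"dy": -6.54,"dz": -0.24,"turn": 0},{"hand": 1,"dx": -1.8,"dy": -6.54,"dz": -0.24,"turn": 0},{"hand": 1,"dx": -1.8,"dy": -6.54,"dz": -0.24,"turn": 0},{"hand": 1,"dx": -1.8,"dy": -6.54,"dz": -0.24,"turn": 0},{"hand": 1,"dx": -1.8,"dy": -6.54,"dz": -0.24,"turn": 0},{"hand": 1,"dx": -1.8,"dy": -6.54,"dz": -0.24,"turn": 0},{"hand": 1,"dx": -1.8,"dy": -6.54,"dz": -0.24,"turn": 0},{"hand": 1,"dx": -1.8,"dy": -6.54,"dz": -0.24,"turn": 0},{"hand": 1,"dx": -1.8,"dy": -6.54,"dz": -0.24,"turn": 0},{"hand": 1,"dx": -1.8,"dy": -6.54,"dz": -0.24,"turn": 0},{"hand": 1,"dx": -1.8,"dy": -6.54,"dz": -0.24,"turn": 0}]'

```text
clock: 2.53
ee_pos: [0.5092, 0.0035, 0.2699]
orientation: [0.06, 0.998, 0.0, -0.0]
ft_force: [0.2, -1.2, -0.2]
width: 0.0856
```

```bash
python3 - <<'E'
from h import *
print(np.round(readout.get_state()['dq'],3))
f=grab('wrist','w2')
to(.578,.003,.26,83)
E
```

```text
[-0.004 -0.    -0.002 -0.    -0.001 -0.003]
t 2.58 pos [0.5092 0.0034 0.2699] jaw 83.09 tilt [-1.e-04  1.e-04 -1.e+00]
d [-1.709  0.198  0.247] n 1.74 turn 0.015
```

View pics/w2.png

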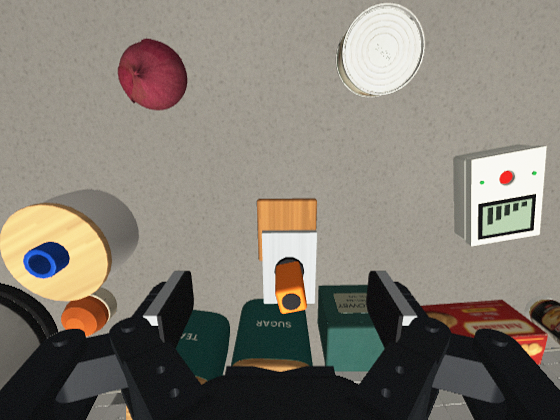

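```bash
python3 - <<'E'
from h import *
f=load('w2')
im=f['image'][190:320,230:350,::-1]
cv2.imwrite('pics/c6.png',cv2.resize(im,None,fx=5,fy=5,interpolation=cv2.INTER_CUBIC))
im=f['image'][200:310,0:110,::-1]
cv2.imwrite('pics/c7.png',cv2.resize(im,None,fx=5,fy=5,interpolation=cv2.INTER_CUBIC))
E
```

```text
(no output)
```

View pics/c6.png

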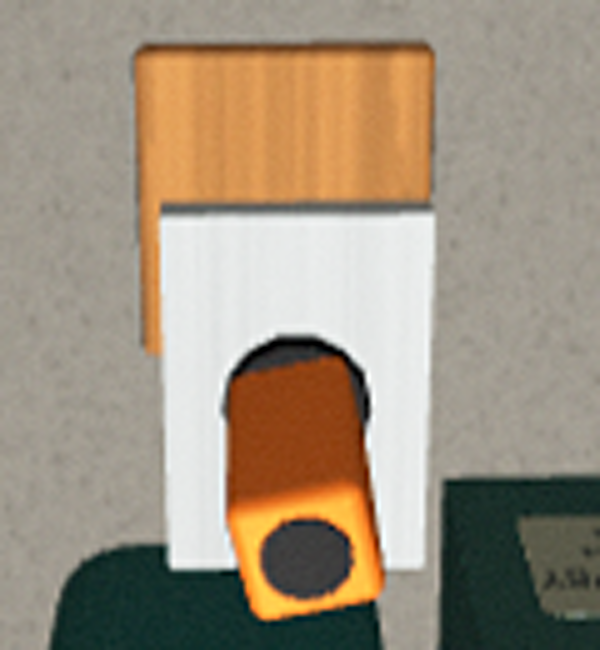

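View pics/c7.png

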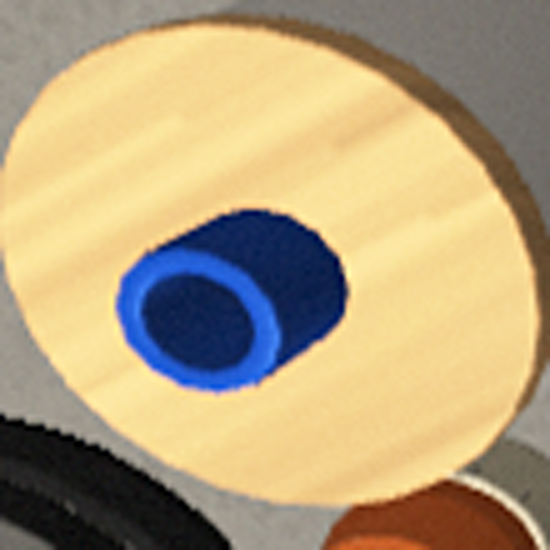

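```bash
python3 - <<'E'
from h import *
np.set_printoptions(precision=4,suppress=True)
f=load('w2');s=load('side0');t=load('top0')
S=lambda x,y,ox,oy,k=6:((x+.5)/k-.5+ox,(y+.5)/k-.5+oy)
P=[atz(f,*S(*q,230,190,5),.174) for q in [(232,507),(358,483),(384,593),(262,620)]]
print(np.array(P),np.mean(P,0))
for a,b in [(0,1),(3,2),(0,3),(1,2)]:
    d=P[b]-P[a]; print(np.linalg.norm(d),np.degrees(np.arctan2(d[1],d[0])))
top=S(306,558,230,190,5)
print('top dot',atz(f,*top,.174))
print(tri((f,*top),(s,*S(182,68,280,190)),(t,*S(221,128,255,150,8))))
rim=S(199,320,0,200,5)
print('rim',atz(f,*rim,.115)); print(tri((f,*rim),(s,*S(187,198,255,270)),(t,*S(198,160,325,195,8))))
pl=[atz(f,*S(*q,230,190,5),.118) for q in [(161,214),(434,213),(426,570),(170,570)]]
print('plate',np.array(pl),np.mean(pl,0))
b=S(302,236,225,190,5);g=load('w1')
print('button',tri((g,*b),(s,*S(406,341,230,115)),(t,*S(538,314,140,130,8))),tri((g,*b),(f,507,177.5)),proj(f,(.531,.2712,.039)))
E
```

```text
[[ 0.5669 -0.0072  0.174 ]
 [ 0.5649  0.0141  0.174 ]
 [ 0.5866  0.0164  0.174 ]
 [ 0.5895 -0.0048  0.174 ]] [0.577  0.0046 0.174 ]
0.02136875619271296 95.34466555300217
0.02140432456688081 97.64233681888851
0.022664690579010965 5.949662144240929
0.021806824863532682 6.021705462319505
top dot [0.5782 0.004  0.174 ]
(array([0.5776, 0.0036, 0.1757]), [np.float64(0.0006848347599374545), np.float64(0.0007713329586794886), np.float64(0.0009963761579517764)])
rim [ 0.5424 -0.2488  0.115 ]
(array([ 0.5429, -0.2505,  0.1133]), [np.float64(0.0001672521899517381), np.float64(0.0010288049379508185), np.float64(0.0011618603247692731)])
plate [[ 0.5348 -0.0178  0.118 ]
 [ 0.5411  0.0353  0.118 ]
 [ 0.6217  0.0268  0.118 ]
 [ 0.6151 -0.0271  0.118 ]] [0.5782 0.0043 0.118 ]
button (array([0.5297, 0.2699, 0.0405]), [np.float64(0.0005939580484591009), np.float64(0.0006478769049506442), np.float64(0.001067243018237071)]) (array([0.5295, 0.2705, 0.0415]), [np.float64(0.0003710238644799659), np.float64(0.0003710238644799376)]) (np.float64(505.87681245448596), np.float64(178.00134626274112))
```

```bash
python3 - <<'E'
from h import *
to(.578,.004,.25,96.3)
to(.578,.004,.151,96.3)
E
```

```text
t 2.58 pos [0.5092 0.0034 0.2699] jaw 83.09 tilt [-1.e-04  1.e-04 -1.e+00]
d [-1.706  0.222  0.497] n 1.79 turn -2.202
t 2.58 pos [0.5092 0.0034 0.2699] jaw 83.09 tilt [-1.e-04  1.e-04 -1.e+00]
d [-1.706  0.222  2.972] n 3.43 turn -2.202
```

>>> play_rows --motion '[{"hand": 1,"dx": -0.7,"dy": 0.1,"dz": 0.2,"turn": -1},{"hand": 1,"dx": -1.4,"dy": 0.2,"dz": 0.4,"turn": -2},{"hand": 1,"dx": -1.7,"dy": 0.22,"dz": 0.5,"turn": -2.2},{"hand": 1,"dx": -1.7,"dy": 0.22,"dz": 0.5,"turn": -2.2},{"hand": 1,"dx": -1.7,"dy": 0.22,"dz": 0.5,"turn": -2.2},{"hand": 1,"dx": -1.7,"dy": 0.22,"dz": 0.5,"turn": -2.2}]'

```text
clock: 3.08
ee_pos: [0.577, 0.0031, 0.25]
orientation: [-0.053, 0.999, 0.0, -0.0]
ft_force: [0.2, -0.1, -0.0]
width: 0.0855
```

```bash
python3 - <<'E'
from h import *
f=grab('wrist','w3')
to(.578,.004,.151,96.3)
print(proj(f,(.578,.004,.174)))
E
```

```text
t 3.13 pos [0.577  0.003  0.2503] jaw 96.13 tilt [-0.e+00  1.e-04 -1.e+00]
d [-0.027  0.022  2.483] n 2.48 turn -0.029
(np.float64(281.5695658516042), np.float64(235.80165973155707))
```

View pics/w3.png

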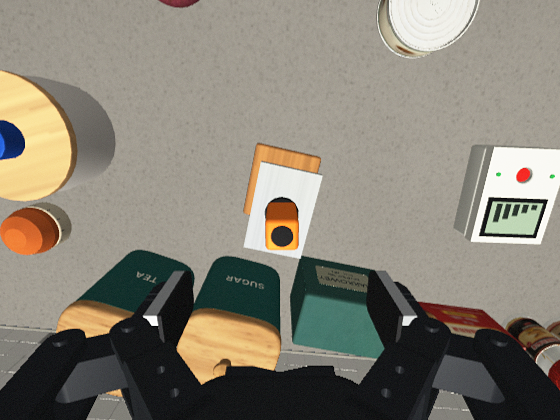

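>>> play_rows --motion '[{"hand": 1,"dx": -0.02,"dy": 0.02,"dz": 0.6,"turn": 0},{"hand": 1,"dx": -0.02,"dy": 0.02,"dz": 1.2,"turn": 0},{"hand": 1,"dx": -0.02,"dy": 0.02,"dz": 1.8,"turn": 0},{"hand": 1,"dx": -0.02,"dy": 0.02,"dz": 2.3,"turn": 0},{"hand": 1,"dx": -0.02,"dy": 0.02,"dz": 2.48,"turn": 0},{"hand": 1,"dx": -0.02,"dy": 0.02,"dz": 2.48,"turn": 0},{"hand": 1,"dx": -0.02,"dy": 0.02,"dz": 2.48,"turn": 0}]'

```text
clock: 3.72
ee_pos: [0.5787, 0.0036, 0.1517]
orientation: [-0.054, 0.999, -0.0, 0.0]
ft_force: [0.4, 0.4, 0.3]
width: 0.0857
```

```bash
python3 - <<'E'
from h import *
f=grab('wrist','w4'); grab('side','s4')
to(.578,.004,.151,96.3)
print(readout.get_state()['ft_force'])
E
```

```text
t 3.82 pos [0.5791 0.0036 0.1522] jaw 96.18 tilt [ 2.3e-03 -2.0e-04 -1.0e+00]
d [0.026 0.013 0.03 ] n 0.04 turn -0.021
[ 0.38124836  0.72478081 -1.03779856]
```

View pics/w4.png

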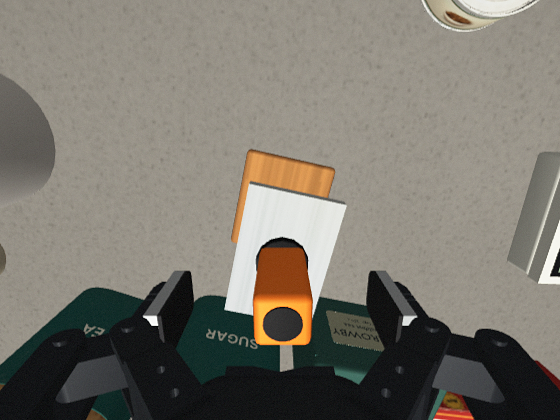

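>>> play_rows --motion '[{"hand": 0,"dx": 0,"dy": 0,"dz": 0,"turn": 0},{"hand": 0,"dx": 0,"dy": 0,"dz": 0,"turn": 0},{"hand": 0,"dx": 0,"dy": 0,"dz": 0,"turn": 0},{"hand": 0,"dx": 0,"dy": 0,"dz": 0,"turn": 0},{"hand": 0,"dx": 0,"dy": 0,"dz": 0,"turn": 0},{"hand": 0,"dx": 0,"dy": 0,"dz": 0,"turn": 0},{"hand": 0,"dx": 0,"dy": 0,"dz": 0,"turn": 0},{"hand": 0,"dx": 0,"dy": 0,"dz": 0,"turn": 0},{"hand": 0,"dx": 0,"dy": 0,"dz": 0,"turn": 0},{"hand": 0,"dx": 0,"dy": 0,"dz": 0,"turn": 0},{"hand": 0,"dx": 0,"dy": 0,"dz": 0,"turn": 0},{"hand": 0,"dx": 0,"dy": 0,"dz": 0,"turn": 0}]' --newtons 60

```text
clock: 4.82
ee_pos: [0.5787, 0.0036, 0.1509]
orientation: [-0.054, 0.999, 0.0, 0.0]
ft_force: [-1.7, 0.4, 5.5]
width: 0.0234
```

```bash
python3 - <<'E'
from h import *
st()
f=grab('wrist','w5')
to(.578,.004,.275,96.3)
E
```

```text
{'clock': 4.8167, 'joint_positions': [-0.1079, 0.5437, 1.7773, 0.0002, 0.8202, -1.7868], 'dq': [-0.0007, 0.0004, -0.0009, -0.0003, -0.0009, -0.0006], 'effort': [-0.2548, -56.6615, -19.716, -0.0326, -0.2664, -0.0063], 'ee_pos': [0.5787, 0.0036, 0.1509], 'orientation': [-0.054, 0.9985, 0.0, 0.0002], 'ft_force': [-1.6873, 0.4138, 5.5459], 'wrist_torque': [0.0256, 0.1856, -0.0103], 'width': 0.0234}
t 4.87 pos [0.5787 0.0036 0.151 ] jaw 96.19 tilt [ 5.e-04  0.e+00 -1.e+00]
d [ 0.015  0.011 -3.101] n 3.1 turn -0.018
```

View pics/w5.png

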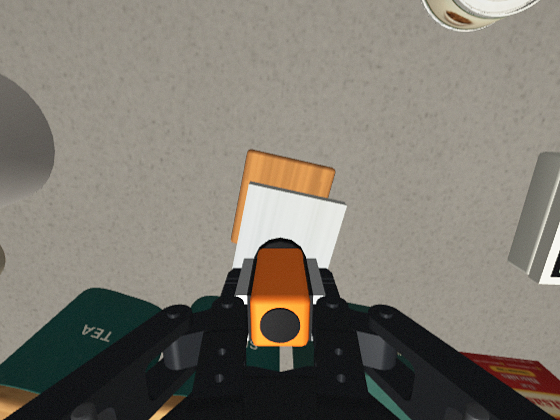

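>>> play_rows --motion '[{"hand": 0,"dx": 0,"dy": 0,"dz": -0.15,"turn": 0},{"hand": 0,"dx": 0,"dy": 0,"dz": -0.4,"turn": 0},{"hand": 0,"dx": 0,"dy": 0,"dz": -0.8,"turn": 0},{"hand": 0,"dx": 0,"dy": 0,"dz": -1.2,"turn": 0},{"hand": 0,"dx": 0,"dy": 0,"dz": -1.6,"turn": 0},{"hand": 0,"dx": 0,"dy": 0,"dz": -2,"turn": 0},{"hand": 0,"dx": 0,"dy": 0,"dz": -2.4,"turn": 0},{"hand": 0,"dx": 0,"dy": 0,"dz": -2.8,"turn": 0},{"hand": 0,"dx": 0,"dy": 0,"dz": -3,"turn": 0},{"hand": 0,"dx": 0,"dy": 0,"dz": -3.1,"turn": 0},{"hand": 0,"dx": 0,"dy": 0,"dz": -3.1,"turn": 0},{"hand": 0,"dx": 0,"dy": 0,"dz": -3.1,"turn": 0}]'

```text
clock: 5.87
ee_pos: [0.5784, 0.0037, 0.2742]
orientation: [-0.054, 0.999, 0.0, -0.0]
ft_force: [-0.2, 0.5, -0.8]
width: 0.0234
```

```bash
python3 - <<'E'
from h import *
np.set_printoptions(precision=4,suppress=True)
f=grab('wrist','w6');s=grab('side','s6');t=grab('top','t6')
to(.53,.27,.275)
p=readout.get_state()['ee_pos']
for n,g in (('side',s),('top',t)): print(n,proj(g,p),proj(g,p-[0,0,.133]))
im=s['image'][110:240,250:370,::-1]; im2=t['image'][110:240,225:345,::-1]
cv2.imwrite('pics/c8.png',cv2.resize(np.hstack([im,im2]),None,fx=3.3,fy=4.5/4.5*3.3,interpolation=cv2.INTER_CUBIC))
E
```

```text
t 6.02 pos [0.5784 0.0036 0.2738] jaw 96.19 tilt [-0.0014  0.0003 -1.    ]
d [ 0.485  6.75  -0.026] n 6.77 turn None
side (np.float64(312.221364674673), np.float64(170.6495915816367)) (np.float64(309.39047238537535), np.float64(211.07603665667187))
top (np.float64(282.77741036367405), np.float64(147.44410238357258)) (np.float64(281.7230610699492), np.float64(171.0948868352518))
```

View pics/c8.png

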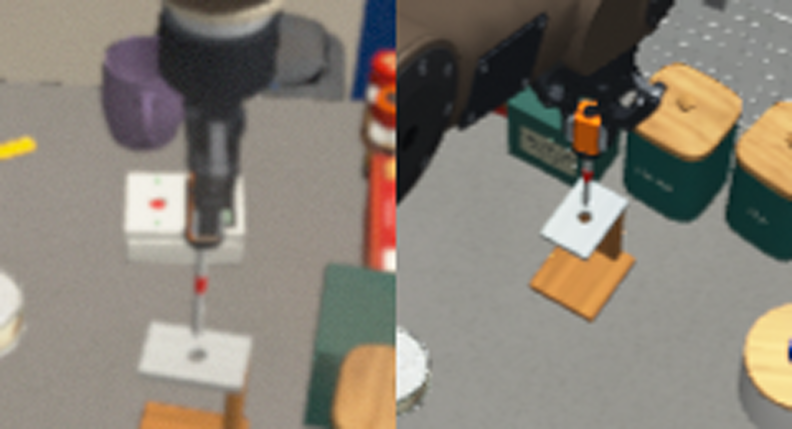

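View pics/w6.png

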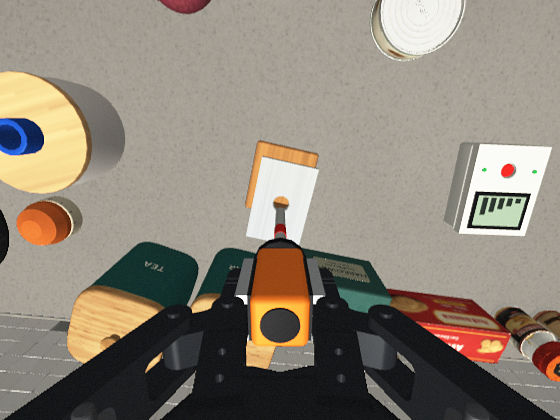

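```bash
python3 - <<'E'
from h import *
f=load('w6');s=load('s6');t=load('t6')
for g,n in ((f,'w'),(s,'s'),(t,'t')):
    print(n,[np.round(proj(g,(.5784,.0036,.2738-d)),1) for d in (.133,.078,.028,-.023)])
def c(i,x,y,w,h,k): return cv2.resize(i['image'][y:y+h,x:x+w,::-1],None,fx=k,fy=k,interpolation=cv2.INTER_CUBIC)
cv2.imwrite('pics/c9.png',np.hstack([c(f,240,180,80,120,5),c(s,295,170,30,60,10)]))
cv2.imwrite('pics/c10.png',c(t,265,135,40,50,10))
E
```

```text
w [array([280.2, 210.8]), array([280.4, 233.2]), array([280.6, 265.6]), array([281.1, 325.2])]
s [array([309.4, 211.1]), array([310.5, 195.3]), array([311.6, 179.8]), array([312.8, 162.9])]
t [array([281.7, 171.1]), array([282.2, 161.8]), array([282.6, 152.7]), array([283., 143.])]
```

View pics/c9.png

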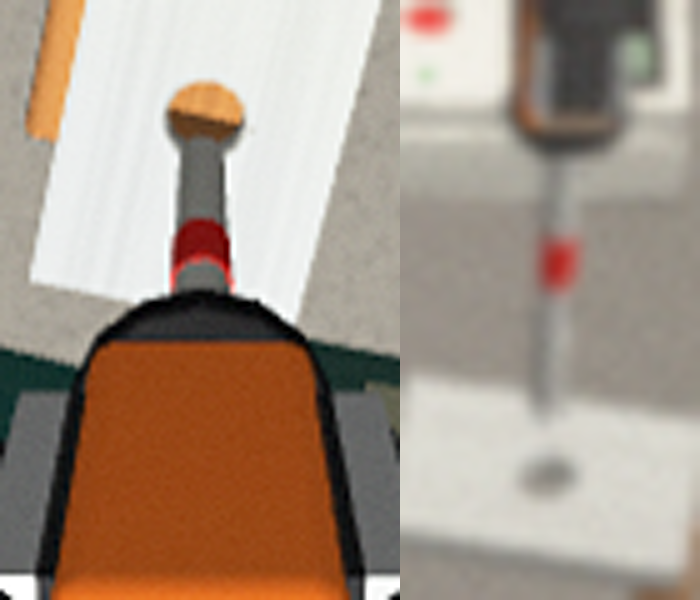

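View pics/c10.png

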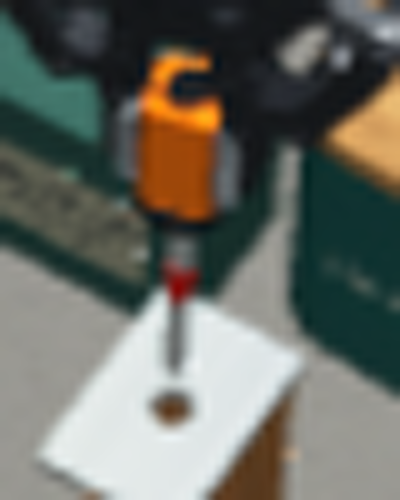

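>>> play_rows --motion '[{"hand": 0,"dx": 0.03,"dy": 0.3,"dz": 0,"turn": 0},{"hand": 0,"dx": 0.06,"dy": 0.9,"dz": 0,"turn": 0},{"hand": 0,"dx": 0.12,"dy": 1.7,"dz": 0,"turn": 0},{"hand": 0,"dx": 0.18,"dy": 2.5,"dz": 0,"turn": 0},{"hand": 0,"dx": 0.24,"dy": 3.3,"dz": 0,"turn": 0},{"hand": 0,"dx": 0.3,"dy": 4.1,"dz": 0,"turn": 0},{"hand": 0,"dx": 0.36,"dy": 4.9,"dz": 0,"turn": 0},{"hand": 0,"dx": 0.42,"dy": 5.7,"dz": 0.2,"turn": 0},{"hand": 0,"dx": 0.46,"dy": 6.3,"dz": 0.5,"turn": 0},{"hand": 0,"dx": 0.48,"dy": 6.65,"dz": 0.9,"turn": 0},{"hand": 0,"dx": 0.49,"dy": 6.75,"dz": 1.2,"turn": 0},{"hand": 0,"dx": 0.49,"dy": 6.75,"dz": 1.3,"turn": 0}]'

```text
clock: 7.02
ee_pos: [0.5285, 0.2716, 0.2205]
orientation: [-0.055, 0.998, -0.0, -0.002]
ft_force: [-0.7, -0.6, -0.5]
width: 0.0235
```

>>> play_rows --motion '[{"hand": 0,"dx": 0,"dy": 0,"dz": 0,"turn": 0},{"hand": 0,"dx": 0,"dy": 0,"dz": 0,"turn": 0},{"hand": 0,"dx": 0,"dy": 0,"dz": 0,"turn": 0}]'

```text
clock: 7.27
ee_pos: [0.5304, 0.2696, 0.2235]
orientation: [-0.054, 0.999, 0.0, 0.001]
ft_force: [-0.1, 0.1, -1.3]
width: 0.0233
```

```bash
python3 - <<'E'
from h import *
f=grab('wrist','w7');s=grab('side','s7');t=grab('top','t7')
to(.53,.27,.172)
p=readout.get_state()['ee_pos']
for g,n in ((f,'w'),(s,'s'),(t,'t')):
    print(n,'tip',np.round(proj(g,p-[0,0,.1325]),1),'btn',np.round(proj(g,(.53,.27,.039)),1))
def c(i,x,y,w,h,k): return cv2.resize(i['image'][y:y+h,x:x+w,::-1],None,fx=k,fy=k,interpolation=cv2.INTER_CUBIC)
cv2.imwrite('pics/c11.png',np.hstack([c(f,240,160,80,120,5),c(s,275,140,50,75,8)]))
cv2.imwrite('pics/c12.png',c(t,180,130,60,60,8))
E
```

```text
t 7.42 pos [0.5303 0.2696 0.2234] jaw 96.14 tilt [ 1.1e-03  5.0e-04 -1.0e+00]
d [0.008 0.011 1.285] n 1.29 turn None
w tip [280.2 210.7] btn [280.5 195.9]
s tip [297.9 159.1] btn [297.3 172. ]
t tip [205.1 160.5] btn [206.6 168.8]
```

View pics/c11.png

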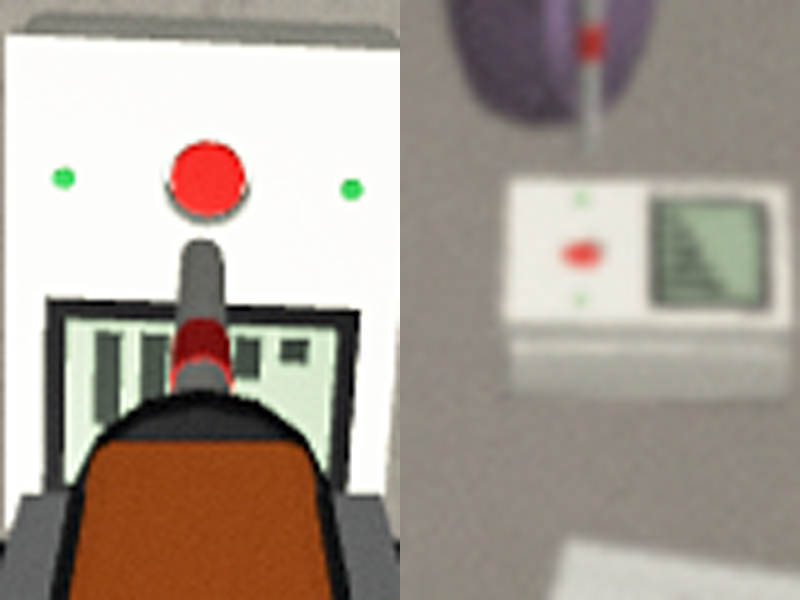

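View pics/c12.png

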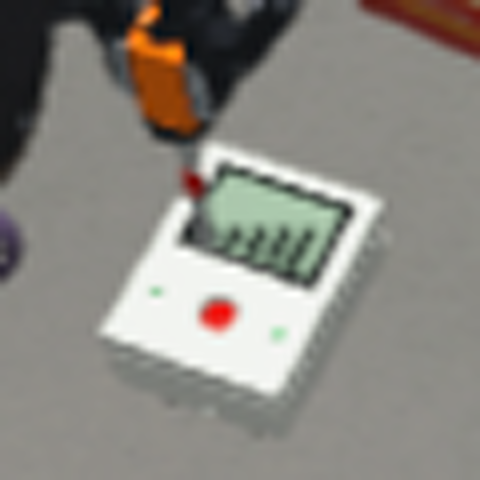

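>>> play_rows --motion '[{"hand": 0,"dx": 0,"dy": 0.03,"dz": 0.3,"turn": 0},{"hand": 0,"dx": 0,"dy": 0.03,"dz": 0.6,"turn": 0},{"hand": 0,"dx": 0,"dy": 0.03,"dz": 0.9,"turn": 0},{"hand": 0,"dx": 0,"dy": 0.03,"dz": 1.1,"turn": 0},{"hand": 0,"dx": 0,"dy": 0.03,"dz": 1.2,"turn": 0},{"hand": 0,"dx": 0,"dy": 0.03,"dz": 1.25,"turn": 0},{"hand": 0,"dx": 0,"dy": 0.03,"dz": 1.25,"turn": 0},{"hand": 0,"dx": 0,"dy": 0.03,"dz": 1.25,"turn": 0}]'

```text
clock: 8.08
ee_pos: [0.5301, 0.2712, 0.1732]
orientation: [-0.054, 0.999, 0.0, 0.0]
ft_force: [0.9, 0.6, -0.5]
width: 0.0232
```

```bash
python3 - <<'E'
from h import *
f=grab('wrist','w8');s=grab('side','s8')
to(.5305,.271,.1675); print(readout.get_state()['ft_force'])
def c(i,x,y,w,h,k): return cv2.resize(i['image'][y:y+h,x:x+w,::-1],None,fx=k,fy=k,interpolation=cv2.INTER_CUBIC)
cv2.imwrite('pics/c13.png',np.hstack([c(f,240,160,80,120,5),c(s,275,140,50,75,8)]))
E
```

```text
t 8.18 pos [0.5301 0.2712 0.1733] jaw 96.19 tilt [ 9.e-04  4.e-04 -1.e+00]
d [-0.009 -0.006  0.145] n 0.15 turn None
[-0.46248107 -0.2426232   0.34078463]
```

View pics/c13.png

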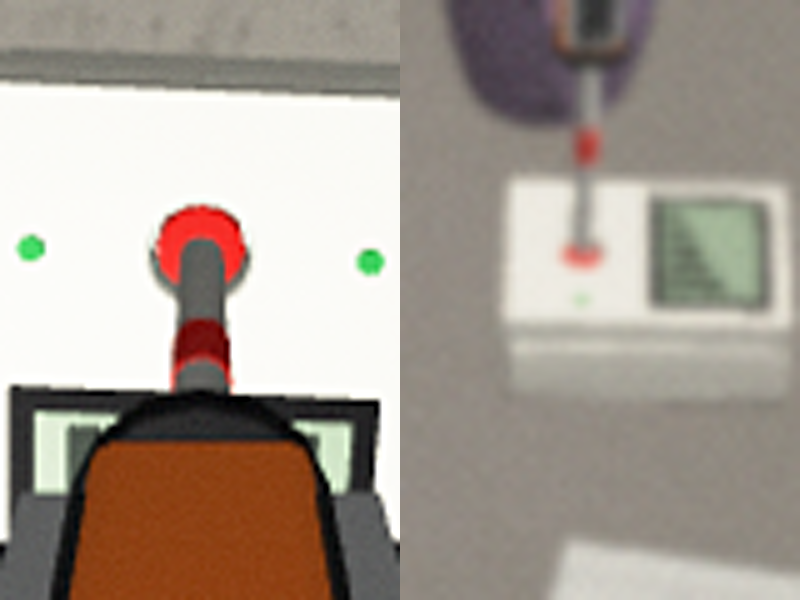

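Tip is centred on the button, just above it. Pressing.

>>> play_rows --motion '[{"hand": 0,"dx": 0,"dy": 0,"dz": 0.05,"turn": 0},{"hand": 0,"dx": 0,"dy": 0,"dz": 0.1,"turn": 0},{"hand": 0,"dx": 0,"dy": 0,"dz": 0.14,"turn": 0},{"hand": 0,"dx": 0,"dy": 0,"dz": 0.14,"turn": 0},{"hand": 0,"dx": 0,"dy": 0,"dz": 0.14,"turn": 0}]'

```text
clock: 8.6
ee_pos: [0.5302, 0.2713, 0.1677]
orientation: [-0.054, 0.999, 0.0, 0.001]
ft_force: [0.7, -0.5, 5.2]
width: 0.0235
```

```bash
python3 - <<'E'
from h import *
st()
E
```

```text
{'clock': 8.6, 'joint_positions': [0.362, 0.542, 1.721, 0.0001, 0.8772, -1.3169], 'dq': [-0.0004, -0.0012, -0.0003, 0.0004, -0.0017, 0.0006], 'effort': [-0.0326, -57.3853, -20.3356, -0.0093, -0.076, 0.0], 'ee_pos': [0.5302, 0.2713, 0.1677], 'orientation': [-0.054, 0.9985, 0.0002, 0.0007], 'ft_force': [0.7018, -0.4967, 5.1948], 'wrist_torque': [-0.0302, 0.0322, -0.0066], 'width': 0.0235}
```

>>> play_rows --motion '[{"hand": 0,"dx": 0,"dy": 0,"dz": 0.03,"turn": 0},{"hand": 0,"dx": 0,"dy": 0,"dz": 0.03,"turn": 0},{"hand": 0,"dx": 0,"dy": 0,"dz": 0.03,"turn": 0},{"hand": 0,"dx": 0,"dy": 0,"dz": 0.03,"turn": 0}]'

```text
clock: 8.93
ee_pos: [0.5304, 0.2714, 0.1673]
orientation: [-0.054, 0.999, 0.0, 0.001]
ft_force: [-0.8, -0.8, 12.9]
width: 0.0234
```

```bash
python3 - <<'E'
from h import *
print(readout.get_state()['ft_force'],readout.get_state()['ee_pos'])
E
```

```text
[-0.79427726 -0.84017983 12.86176755] [0.53040144 0.27135896 0.16731914]
```

>>> play_rows --motion '[{"hand": 0,"dx": 0,"dy": 0,"dz": -0.1,"turn": 0},{"hand": 0,"dx": 0,"dy": 0,"dz": -0.3,"turn": 0},{"hand": 0,"dx": 0,"dy": 0,"dz": -0.7,"turn": 0},{"hand": 0,"dx": 0,"dy": 0,"dz": -1.2,"turn": 0},{"hand": 0,"dx": 0,"dy": 0,"dz": -1.7,"turn": 0},{"hand": 0,"dx": 0,"dy": 0,"dz": -2.2,"turn": 0},{"hand": 0,"dx": 0,"dy": 0,"dz": -2.7,"turn": 0},{"hand": 0,"dx": 0,"dy": 0,"dz": -3.1,"turn": 0},{"hand": 0,"dx": 0,"dy": 0,"dz": -3.3,"turn": 0},{"hand": 0,"dx": 0,"dy": 0,"dz": -3.4,"turn": 0},{"hand": 0,"dx": 0,"dy": 0,"dz": -3.4,"turn": 0}]'

```text
clock: 9.85
ee_pos: [0.5298, 0.2711, 0.3022]
orientation: [-0.054, 0.999, 0.0, 0.0]
ft_force: [0.4, -0.2, -1.2]
width: 0.0233
```

```bash
python3 - <<'E'
from h import *
to(.5427,-.2505,.301)
to(.5427,.01,.301)
E
```

```text
t 9.85 pos [0.5298 0.2711 0.3022] jaw 96.19 tilt [ 5.e-04  3.e-04 -1.e+00]
d [  1.087 -12.999   0.027] n 13.04 turn None
t 9.85 pos [0.5298 0.2711 0.3022] jaw 96.19 tilt [ 5.e-04  3.e-04 -1.e+00]
d [ 0.384 -6.525  0.029] n 6.54 turn None
```

>>> play_rows --motion '[{"hand": 0,"dx": 0.02,"dy": -0.2,"dz": 0,"turn": 0},{"hand": 0,"dx": 0.06,"dy": -0.7,"dz": 0,"turn": 0},{"hand": 0,"dx": 0.12,"dy": -1.4,"dz": 0,"turn": 0},{"hand": 0,"dx": 0.18,"dy": -2.2,"dz": 0,"turn": 0},{"hand": 0,"dx": 0.25,"dy": -3,"dz": 0,"turn": 0},{"hand": 0,"dx": 0.32,"dy": -3.8,"dz": 0,"turn": 0},{"hand": 0,"dx": 0.38,"dy": -4.6,"dz": 0,"turn": 0},{"hand": 0,"dx": 0.45,"dy": -5.4,"dz": 0,"turn": 0},{"hand": 0,"dx": 0.52,"dy": -6.2,"dz": 0,"turn": 0},{"hand": 0,"dx": 0.59,"dy": -7,"dz": 0,"turn": 0},{"hand": 0,"dx": 0.65,"dy": -7.8,"dz": 0,"turn": 0},{"hand": 0,"dx": 0.72,"dy": -8.6,"dz": 0,"turn": 0}]'

```text
clock: 10.85
ee_pos: [0.5376, -0.0759, 0.3008]
orientation: [-0.054, 0.999, 0.0, -0.001]
ft_force: [0.6, -0.3, -0.2]
width: 0.0235
```

>>> play_rows --motion '[{"hand": 0,"dx": 0.07,"dy": -0.8,"dz": 0,"turn": 0},{"hand": 0,"dx": 0.14,"dy": -1.6,"dz": 0,"turn": 0},{"hand": 0,"dx": 0.21,"dy": -2.4,"dz": 0,"turn": 0},{"hand": 0,"dx": 0.27,"dy": -3.2,"dz": 0,"turn": 0},{"hand": 0,"dx": 0.32,"dy": -3.8,"dz": 0,"turn": 0},{"hand": 0,"dx": 0.36,"dy": -4.2,"dz": 0,"turn": 0},{"hand": 0,"dx": 0.37,"dy": -4.4,"dz": 0,"turn": 0},{"hand": 0,"dx": 0.37,"dy": -4.4,"dz": 0,"turn": 0},{"hand": 0,"dx": 0.37,"dy": -4.4,"dz": 0,"turn": 0},{"hand": 0,"dx": 0.37,"dy": -4.4,"dz": 0,"turn": 0},{"hand": 0,"dx": 0.37,"dy": -4.4,"dz": 0,"turn": 0}]'

```text
clock: 11.77
ee_pos: [0.5427, -0.2493, 0.302]
orientation: [-0.055, 0.999, 0.0, 0.0]
ft_force: [1.3, 1.1, -1.1]
width: 0.0235
```

```bash
cat > look.py <<'E'
from h import *
import sys
tag=sys.argv[1]
f=grab('wrist','w'+tag);s=grab('side','s'+tag);t=grab('top','t'+tag)
p=readout.get_state()['ee_pos']; to(.5427,-.2505,.192)
def c(i,u,v,w,h,k):
    x=int(u-w/2);y=int(v-h/2); print('crop org',x,y,'k',k)
    return cv2.resize(i['image'][y:y+h,x:x+w,::-1],(w*k,h*k),interpolation=cv2.INTER_CUBIC)
rim=np.array([.5427,-.2505,.115])
L=[]
for g,n,w,h,k in ((f,'w',100,120,5),(s,'s',50,100,6),(t,'t',50,100,6)):
    a=proj(g,p-[0,0,.1323]);b=proj(g,rim)
    print(n,'tip',np.round(a,1),'rim',np.round(b,1))
    m=(np.array(a)+b)/2 if n!='w' else b
    im=c(g,*m,w,h,k); L.append(im)
cv2.imwrite(f'pics/l{tag}.png',np.hstack([cv2.copyMakeBorder(x,0,600-x.shape[0],0,0,0) for x in L])[:, :1100])
cv2.imwrite(f'pics/lw{tag}.png',L[0]);cv2.imwrite(f'pics/lst{tag}.png',np.hstack(L[1:]))
E
python3 look.py 9
```

```text
t 11.92 pos [ 0.5427 -0.2497  0.3021] jaw 96.25 tilt [ 2.e-04 -0.e+00 -1.e+00]
d [ 0.004 -0.019  2.751] n 2.75 turn None
w tip [279.8 211. ] rim [279.  195.7]
crop org 229 135 k 5
s tip [285.6 287.9] rim [285.4 302.6]
crop org 260 245 k 6
t tip [351.6 205.7] rim [349.2 214. ]
crop org 325 159 k 6
```

View pics/lw9.png

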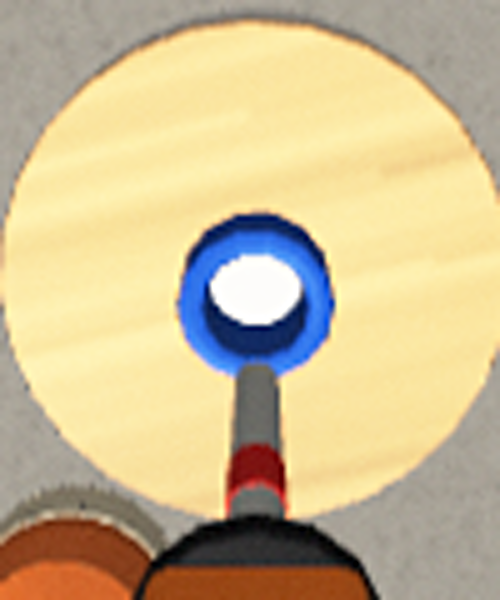

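View pics/lst9.png

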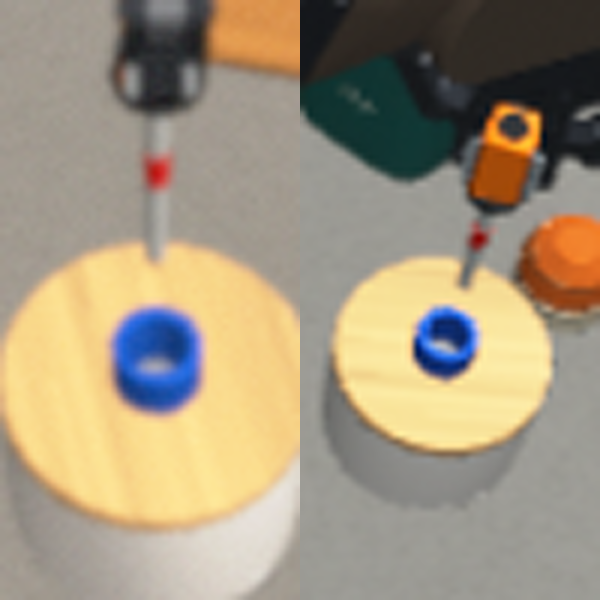

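```bash
python3 - <<'E'
from h import *
np.set_printoptions(precision=4,suppress=True)
f=load('w9')
im=f['image'].astype(int); x0,y0=229,135
sub=im[135:255,229:329]
for y in range(170,215,3): print(y,[tuple(im[y,x]) for x in (279,)])
print([tuple(im[193,x]) for x in range(260,300,2)])
E
```

```text
170 [(np.int64(251), np.int64(230), np.int64(157))]
173 [(np.int64(248), np.int64(221), np.int64(150))]
176 [(np.int64(252), np.int64(224), np.int64(157))]
179 [(np.int64(15), np.int64(39), np.int64(95))]
182 [(np.int64(48), np.int64(113), np.int64(233))]
185 [(np.int64(90), np.int64(154), np.int64(243))]
188 [(np.int64(254), np.int64(253), np.int64(250))]
191 [(np.int64(253), np.int64(252), np.int64(250))]
194 [(np.int64(253), np.int64(252), np.int64(250))]
197 [(np.int64(254), np.int64(253), np.int64(251))]
200 [(np.int64(0), np.int64(26), np.int64(88))]
203 [(np.int64(18), np.int64(43), np.int64(100))]
206 [(np.int64(31), np.int64(80), np.int64(180))]
209 [(np.int64(106), np.int64(104), np.int64(97))]
212 [(np.int64(105), np.int64(103), np.int64(100))]
[(np.int64(253), np.int64(239), np.int64(173)), (np.int64(253), np.int64(237), np.int64(170)), (np.int64(247), np.int64(207), np.int64(138)), (np.int64(47), np.int64(114), np.int64(238)), (np.int64(49), np.int64(115), np.int64(236)), (np.int64(0), np.int64(23), np.int64(86)), (np.int64(255), np.int64(255), np.int64(255)), (np.int64(253), np.int64(253), np.int64(251)), (np.int64(253), np.int64(253), np.int64(251)), (np.int64(253), np.int64(252), np.int64(250)), (np.int64(253), np.int64(252), np.int64(250)), (np.int64(253), np.int64(252), np.int64(250)), (np.int64(253), np.int64(252), np.int64(250)), (np.int64(254), np.int64(253), np.int64(251)), (np.int64(255), np.int64(255), np.int64(255)), (np.int64(43), np.int64(108), np.int64(231)), (np.int64(60), np.int64(129), np.int64(241)), (np.int64(23), np.int64(92), np.int64(227)), (np.int64(255), np.int64(246), np.int64(174)), (np.int64(254), np.int64(242), np.int64(180))]
```

```bash
cat > rim.py <<'E'
from h import *
from scipy.optimize import least_squares
def rim(f,z=.115):
    im=f['image'].astype(int); m=(im[...,2]>150)&(im[...,0]<110)&(im[...,2]-im[...,0]>110)
    n,lab,stt,_=cv2.connectedComponentsWithStats(m.astype(np.uint8))
    u0,v0=proj(f,(.5427,-.2505,z)); best=None
    mm=np.zeros_like(m)
    for i in range(1,n):
        x,y,w,h,a=stt[i]
        if a>8 and abs(x+w/2-u0)<40 and abs(y+h/2-v0)<40: mm|=lab==i
    v,u=np.nonzero(mm)
    P=np.array([atz(f,a,b,z)[:2] for a,b in zip(u,v)])
    c=np.array([.5427,-.2505])
    for _ in range(5):  # outer boundary: farthest px per angle bin
        d=P-c; r=np.hypot(*d.T); k=((np.degrees(np.arctan2(d[:,1],d[:,0]))+180)//12).astype(int)
        B=np.array([P[k==i][np.argmax(r[k==i])] for i in np.unique(k)])
        I=np.array([P[k==i][np.argmin(r[k==i])] for i in np.unique(k)])
        q=least_squares(lambda p:np.r_[np.hypot(*(B-p[:2]).T)-p[2]],[*c,.017],loss='soft_l1',f_scale=5e-4).x
        qi=least_squares(lambda p:np.r_[np.hypot(*(I-p[:2]).T)-p[2]],[*c,.011],loss='soft_l1',f_scale=5e-4).x
        c=q[:2]
    return np.round(q,4),np.round(qi,4),len(u)
if __name__=='__main__':
    import sys
    for t in sys.argv[1:]: print(t,rim(load(t)))
E
python3 rim.py w9 w2 w3 w6 side0 top0 s9 t9
```

```text
w9 (array([ 0.5422, -0.2498,  0.0158]), array([ 0.5426, -0.2499,  0.0114]), 348)
w2 (array([ 0.5426, -0.2489,  0.0158]), array([ 0.5429, -0.2491,  0.0114]), 362)
w3 (array([ 0.5432, -0.2499,  0.0169]), array([-12.8782, -78.4555,  79.3623]), 86)
w6 (array([ 0.543 , -0.2484,  0.0156]), array([ 0.543 , -0.2491,  0.0113]), 372)
side0 (array([ 0.544 , -0.2518,  0.0141]), array([ 0.5446, -0.2505,  0.0112]), 84)
top0 (array([ 0.5412, -0.2508,  0.0133]), array([ 0.5415, -0.2514,  0.0128]), 31)
s9 (array([ 0.5442, -0.2519,  0.0152]), array([ 0.5465, -0.2523,  0.0092]), 125)
t9 (array([ 0.5406, -0.2509,  0.0136]), array([ 0.5415, -0.251 ,  0.0125]), 35)
```

>>> play_rows --motion '[{"hand": 0,"dx": 0,"dy": -0.01,"dz": 0.2,"turn": 0},{"hand": 0,"dx": 0,"dy": -0.01,"dz": 0.5,"turn": 0},{"hand": 0,"dx": 0,"dy": -0.01,"dz": 0.8,"turn": 0},{"hand": 0,"dx": 0,"dy": -0.01,"dz": 1.05,"turn": 0},{"hand": 0,"dx": 0,"dy": -0.01,"dz": 1.2,"turn": 0},{"hand": 0,"dx": 0,"dy": -0.01,"dz": 1.25,"turn": 0},{"hand": 0,"dx": 0,"dy": -0.01,"dz": 1.25,"turn": 0},{"hand": 0,"dx": 0,"dy": -0.01,"dz": 1.25,"turn": 0}]'

```text
clock: 12.58
ee_pos: [0.5428, -0.251, 0.2522]
orientation: [-0.054, 0.999, -0.0, 0.0]
ft_force: [0.7, -0.4, -0.6]
width: 0.0231
```

```bash
python3 look.py 10; python3 rim.py w10
```

```text
t 12.73 pos [ 0.5428 -0.251   0.2524] jaw 96.19 tilt [ 8.e-04 -4.e-04 -1.e+00]
d [0.002 0.014 1.51 ] n 1.51 turn None
w tip [280.3 211. ] rim [280.9 209.3]
crop org 230 149 k 5
s tip [285.4 301.5] rim [285.4 302.6]
crop org 260 252 k 6
t tip [349.6 213.3] rim [349.2 214. ]
crop org 324 163 k 6
w10 (array([ 0.5424, -0.2498,  0.016 ]), array([ 0.5427, -0.2499,  0.0115]), 432)
```

View pics/lw10.png

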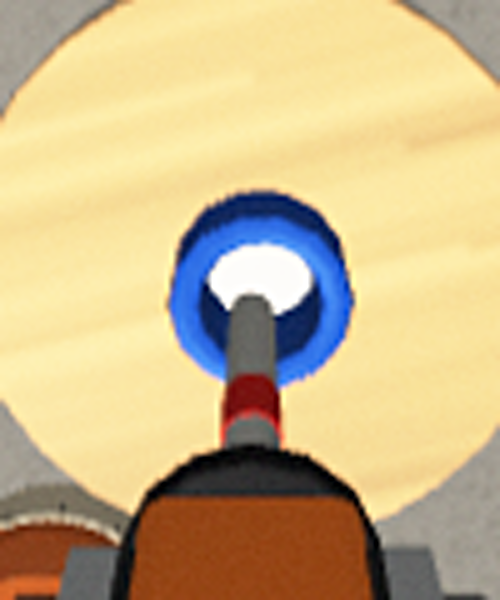

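View pics/lst10.png

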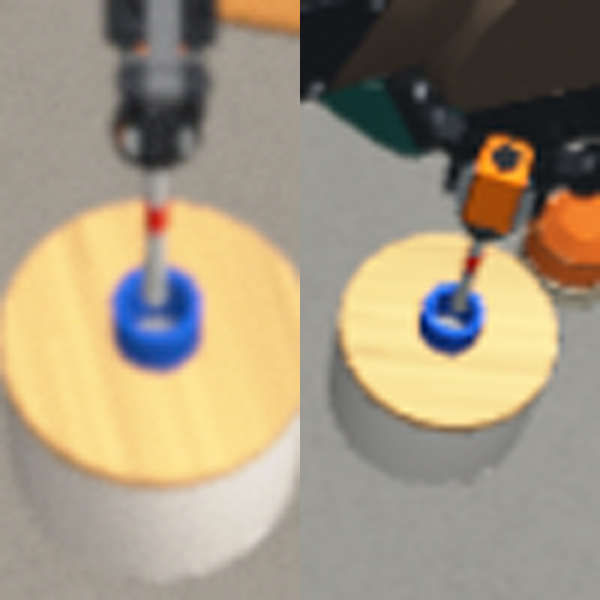

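>>> play_rows --motion '[{"hand": 0,"dx": 0,"dy": 0.035,"dz": 0,"turn": 0},{"hand": 0,"dx": 0,"dy": 0.035,"dz": 0,"turn": 0},{"hand": 0,"dx": 0,"dy": 0.035,"dz": 0,"turn": 0},{"hand": 0,"dx": 0,"dy": 0.035,"dz": 0,"turn": 0}]'

```text
clock: 13.07
ee_pos: [0.5425, -0.2495, 0.252]
orientation: [-0.054, 0.999, -0.0, 0.0]
ft_force: [-0.4, 1.0, -0.7]
width: 0.0232
```

```bash
python3 look.py 11; python3 rim.py w11
```

```text
t 13.22 pos [ 0.5425 -0.2496  0.2519] jaw 96.19 tilt [ 1.e-04  0.e+00 -1.e+00]
d [-0.002 -0.024  1.498] n 1.5 turn None
w tip [280.3 210.9] rim [279.2 209.5]
crop org 229 149 k 5
s tip [285.3 301. ] rim [285.4 302.6]
crop org 260 251 k 6
t tip [349.1 213.3] rim [349.2 214. ]
crop org 324 163 k 6
w11 (array([ 0.5427, -0.2498,  0.016 ]), array([ 0.5427, -0.2499,  0.0115]), 438)
```

View pics/lw11.png

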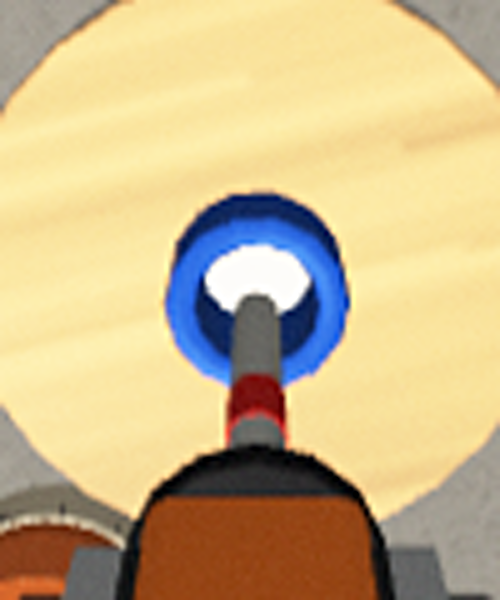

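>>> play_rows --motion '[{"hand": 0,"dx": 0,"dy": 0,"dz": 0.1,"turn": 0},{"hand": 0,"dx": 0,"dy": 0,"dz": 0.25,"turn": 0},{"hand": 0,"dx": 0,"dy": 0,"dz": 0.45,"turn": 0},{"hand": 0,"dx": 0,"dy": 0,"dz": 0.65,"turn": 0},{"hand": 0,"dx": 0,"dy": 0,"dz": 0.85,"turn": 0},{"hand": 0,"dx": 0,"dy": 0,"dz": 1.05,"turn": 0},{"hand": 0,"dx": 0,"dy": 0,"dz": 1.25,"turn": 0},{"hand": 0,"dx": 0,"dy": 0,"dz": 1.4,"turn": 0},{"hand": 0,"dx": 0,"dy": 0,"dz": 1.47,"turn": 0},{"hand": 0,"dx": 0,"dy": 0,"dz": 1.49,"turn": 0},{"hand": 0,"dx": 0,"dy": 0,"dz": 1.49,"turn": 0},{"hand": 0,"dx": 0,"dy": 0,"dz": 1.49,"turn": 0}]'

```text
clock: 14.22
ee_pos: [0.5426, -0.2496, 0.1926]
orientation: [-0.054, 0.999, -0.0, 0.0]
ft_force: [0.3, -0.1, -1.1]
width: 0.0235
```

```bash
python3 look.py 12; python3 - <<'E'
from h import *
s=readout.get_state(); print(s['ft_force'],s['wrist_torque'])
p=s['ee_pos']
for t in ('w12','s12','t12'): print(t,'mark pred',proj(load(t),p-[0,0,.0773]))
E
```

```text
t 14.37 pos [ 0.5426 -0.2496  0.1926] jaw 96.19 tilt [ 7.e-04 -3.e-04 -1.e+00]
d [ 0.001 -0.023  0.016] n 0.03 turn None
w tip [280.4 210.9] rim [279.3 233.4]
crop org 229 173 k 5
s tip [285.2 315.4] rim [285.4 302.6]
crop org 260 258 k 6
t tip [346.5 221.6] rim [349.2 214. ]
crop org 322 167 k 6
[-1.00040463 -1.11647242 -0.8880758 ] [ 0.00163178  0.00330232 -0.02694289]
w12 mark pred (np.float64(280.57957750036445), np.float64(233.58727949603116))
s12 mark pred (np.float64(285.3874416837412), np.float64(302.09232869631705))
t12 mark pred (np.float64(348.9623637647414), np.float64(213.8879481017547))
```

View pics/lw12.png

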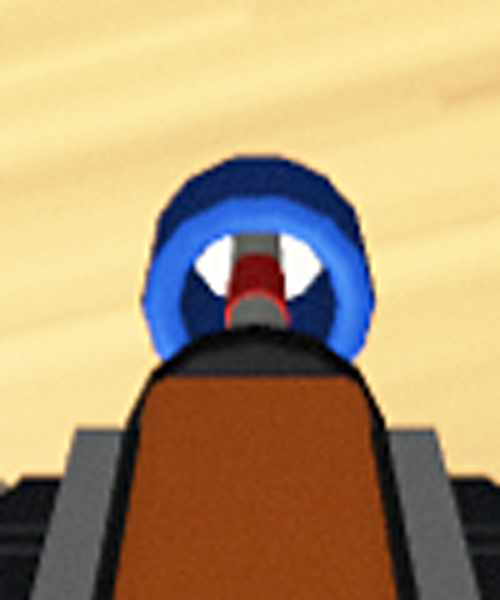

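View pics/lst12.png

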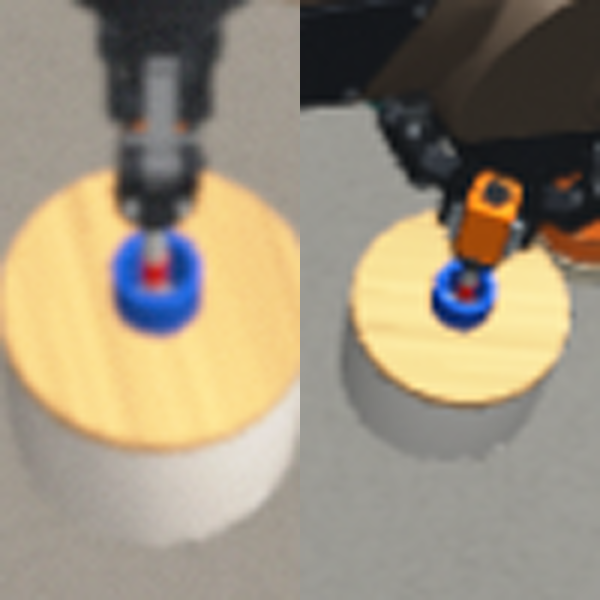

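```bash
python3 - <<'E'
from h import *
np.set_printoptions(precision=4,suppress=True)
Z={'6':(.5784,.0036,.2738),'7':(.5303,.2696,.2234),'9':(.5427,-.2497,.3021),'10':(.5428,-.251,.2524),'11':(.5425,-.2496,.2519)}
for k,p in Z.items():
    p=np.array(p); ob=[]
    for c in 's t'.split():
        try: f=load(c+k)
        except Exception: continue
        u0,v0=proj(f,p-[0,0,.0773]); im=f['image'].astype(float)
        x,y=int(u0),int(v0); s=im[y-8:y+9,x-4:x+5]
        w=np.clip(s[...,0]-np.maximum(s[...,1],s[...,2])-25,0,None)
        yy,xx=np.mgrid[y-8:y+9,x-4:x+5]
        u,v=(w*xx).sum()/w.sum(),(w*yy).sum()/w.sum(); ob.append((f,u,v))
        print(k,c,'pred',np.round((u0,v0),2),'obs',np.round((u,v),2),'rows',np.round(w.sum(1)).astype(int))
    if len(ob)==2:
        q,r=tri(*ob); print('   band-TCP',q-p,r)
E
```

```text
6 s pred [310.52 195.09] obs [310.46 195.93] rows [  0   0   0   0   0   0  11 178 293 316 267 144  15   0   0   0   0]
6 t pred [282.16 161.63] obs [282.41 156.51] rows [397 393 351 152   0   0   0   0  18 154 177 115   6   0   0   0   0]
   band-TCP [ 0.0056  0.0002 -0.0713] [np.float64(0.00861673324084491), np.float64(0.00861673324084477)]
7 s pred [298.4  144.41] obs [298.52 144.94] rows [  0   0   0   0   0   0   0 100 199 215 185  85   0   0   0   0   0]
7 t pred [203.16 151.31] obs [201.92 146.5 ] rows [253 259 242  29   0   0   0   0  32 138 124  27   0   0   0   0   0]
   band-TCP [ 0.0059  0.0064 -0.076 ] [np.float64(0.008542206102718925), np.float64(0.008542206102718906)]
9 s pred [285.86 272.  ] obs [285.97 273.2 ] rows [  0   0   0   0   0   0   0  37 231 415 481 444 315 109   0   0   0]
9 t pred [354.37 196.93] obs [355.4  192.36] rows [308 346 347 302  80   0   0   0  38 102 208 181  32   0   4  11  33]
   band-TCP [ 0.0051 -0.0022 -0.0692] [np.float64(0.006752255362573978), np.float64(0.00675225536257377)]
10 s pred [285.63 286.9 ] obs [285.4  288.39] rows [  0   0   0   0   0   0   0 102 295 452 524 474 313 131  59  54  52]
10 t pred [352.26 205.04] obs [353.28 201.35] rows [336 348 333 191  12   9  11  61 103 288 197  68  21   5   0   0   0]
   band-TCP [ 0.004  -0.0028 -0.0701] [np.float64(0.00607835826167443), np.float64(0.006078358261674505)]
11 s pred [285.55 286.46] obs [285.27 288.14] rows [  0   0   0   0   0   0   0 158 374 461 489 422 245  80  58  57  59]
11 t pred [351.77 205.02] obs [352.53 201.52] rows [305 334 321 189  13  11  11  58 152 240 211  92  11   6   0   0   0]
   band-TCP [ 0.0038 -0.0022 -0.0716] [np.float64(0.006116432467604598), np.float64(0.0061164324676045425)]
```

```bash
python3 - <<'E'
from h import *
st()
grab('side','final')
E
```

```text
{'clock': 14.3667, 'joint_positions': [-0.5417, 0.5139, 1.6931, 0.0001, 0.9339, -2.2206], 'dq': [-0.0004, -0.0005, 0.0024, 0.0004, -0.0003, 0.0007], 'effort': [-0.0052, -60.5719, -23.3355, -0.0002, -0.0007, 0.0001], 'ee_pos': [0.5426, -0.2496, 0.1926], 'orientation': [-0.054, 0.9985, -0.0002, 0.0003], 'ft_force': [-1.0004, -1.1165, -0.8881], 'wrist_torque': [0.0016, 0.0033, -0.0269], 'width': 0.0232}
```

View pics/final.png

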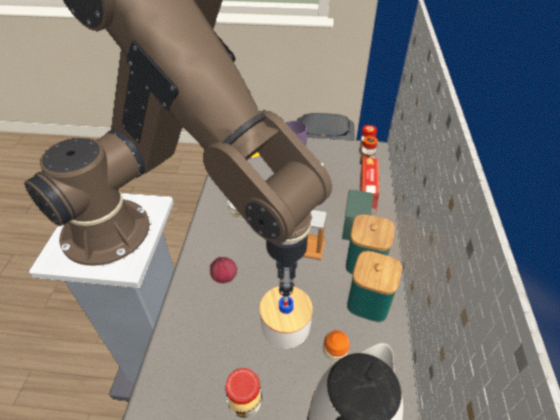

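The final view shows the gripper upright over the pot, the collar at about (286, 303) with the rod in it, and the jar at (243, 385) where it was before.

```bash
python3 -c "
from h import *
print(ticket.finish_job())"
```

```text
the job is handed in; nothing more can be done
None
```

The job is handed in. I lifted the probe from its stand, pressed the red button, and lowered the rod through the collar. I finished still holding the probe upright at 14.4 s on the robot's clock, out of the 54 s allowed.

- **Button:** The wrist force rose from about 0 to 5 N, then to 13 N over the last 0.4 mm, so the button was against its stop.
- **Height:** I took the tip-to-gripper distance from the press. It puts the middle of the red band at about 115 mm, level with the collar rim. The side and top cameras first put the band about 1 pixel lower. I put that down to their seeing only the near surface of the rod. I did not settle it with another measurement.
- **Centring:** The wrist camera puts the rod within about 0.5 mm of the collar's centre. The gripper is less than 0.1° off vertical. The wrist force stayed at noise level on the way down, so I saw no sign of contact with the pot or collar.
- **Bystanders:** The final picture shows the jar where it was. The arm mostly hides the mug and tin there, but nothing was moved near either of them.

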